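# Slide the shelf board home on its bench rack

## Robot

A 6-joint arm with a two-finger parallel gripper is mounted at the origin on a cart in front of the work surface, level with it; the furniture and walls round the work are solid. World frame = base frame: x ahead of the robot, y to its left, z up, the work surface at z = 0. Lengths are in m, angles in rad, forces in N, time in s.
With the tool pointing down it reaches from about 0.325 to 0.9 m from the base axis. Payload 6.1 kg.
Tool frame: the origin (TCP) lies at the very end of the fingers, on their centre line; the grasp point (between the pads) lies 19 mm behind it; z points along the fingers, y is the direction in which the jaws open and shut (so a half turn about z gives the same grasp; the last joint's range is limited). The gripper opens to 87 mm and grips with 3 to 60 N. Pads are 19 mm wide; open, the fingers measure 117 mm over their backs; the gripper's body (75 mm by 190 mm) begins 51 mm behind the grasp point.
Start: joints at [-0.126, 0.22, 1.526, -0, 1.395, -0.126], TCP at [0.625, -0, 0.223] pointing down, gripper open.
Joint ranges: [-2.98, 2.98], [-0.91, 2.08], [0.09, 2.57], [-1.24, 4.39], [0.2, 2.65], [-2.68, 2.68]. Speed limits (rad/s): [2.57, 2.57, 3.01, 3.14, 3.14, 3.14].

## Interface

Orientations are given as a rotation vector (axis times angle).
In Python, from rig import robot gives the robot as it stands.
- The arm moves only by the tool play_rows, never from a script. Its arguments are lists of equal length, an entry for each row: "translation": the shift along the tool's x, y, z in m, a list of three; "dr": the turn, a rotation vector about the tool's x, y, z in rad, a list of three; "gripper": the finger opening in m, from 0 to 0.087. A call has 1 to 12 rows; each row is the pose to reach, as a shift and turn from the pose commanded when the call began, along the tool's axes at that moment; what a row does not reach only later rows make up. A row lasts 1/10 s, in which the tool goes at most 50 mm and 8.59 degrees, less where a joint would pass 70% of its speed; a pose out of reach is approached as far as the arm can. A call with a gripper value outside its range is refused whole. The fingers move at their own pace and stop on an object; the grip force is fixed at half the most. Time passes only in rows, so rows that repeat a pose let the fingers close. It gives the time, the measured TCP pose, the force and the opening at its end, in the units of the state.
- robot.get_obs(): the state, without advancing time (a new reading comes with each control period).
- robot.capture(name): name is "scene" or "side" or "wrist"; returns the picture (420x560x3 uint8, red, green, blue); there is no depth.
- robot.calibration(name): a dict with "vertical_fov" (degrees; the focal length in pixels is half the picture's height over the tangent of half this angle, whatever the lens; pixels are square), "cx", "cy" (the principal point, pixels), "rvec" (rotation vector, rad) and "tvec" (3), from world to camera coordinates, as OpenCV has them. Camera axes: x right, y down, z forward; pixel columns grow to the right and rows downward; lengths in m; the calibration is good to about 2 mm. A picture is of the moment at which its call begins: read the wrist's pose just before it. calibration takes no time and is no camera call; for the wrist camera it gives the pose at the moment of the call.
- robot.sign_off(): hands the job in, once; it reports no verdict.
The state is a dict: "time": time; "qpos": joint angles; "joint_vel": joint speeds; "tau": joint torques, N m; "tool_pos": TCP position; "tcp_rot": TCP orientation; "ft_force": force on the tool from outside, world axes, zero at the start; "ft_torque": the same for the moment, N m; "finger_gap": finger opening in m.
Only numpy, scipy, OpenCV 4.12 (cv2) and the standard library are available. Lean on these libraries where they do the work, as an engineer would, in place of code of your own. Each camera call takes 0.05 s, during which the arm holds its last target.

## Task

The plywood shelf board stands near one end of the rails of the wooden bench rack: push it with the fingertips along the rails towards the middle, until it drops into its locating notches and lies level, flush with the side strips; then take the hand away. Only push the board, do not lift it. The spool and the cork bung on it must stay standing on the board, and the flux jar and the film can must be left where they are.

Things in the scene. Friction and masses are not known exactly. Their poses are not given: they have to be found in the camera images.
- rack: Fixed wooden rack, 280 mm long (x), 160 wide (y), 64 high; origin: centre of its underside, on the bench. Its x axis runs along the rails, away from the robot and turned 0.3 to 0.9 rad to the right. Two rails, tops 50 mm above the bench. Outside them, side strips 8 mm thick, tops at 64 mm, guide the board with 2 mm play each side. Both ends are open.
- rail_gap (a point): Middle of the open gap between the rails, level with the rail tops; rails are 24 mm wide, the gap 96 mm. It holds only two stretchers, up to 16 mm high, at rack x = -120 and +120 mm, and the flux jar, so fingertips can move along it. On the rails' ends, 6 mm high blocks (inner faces at rack x = -129 and +129 mm) stop only the board's feet.
- board: Loose plywood board, 110 mm (x, along the rails) x 140 (y) x 12, about 0.45 kg (varies); origin: centre of the plank's underside. Four feet, 8 mm high, 12 long, at x = +40 and -40 mm, slide on the rails: underside 58 mm, top 70 mm above the bench; seated 52 and 64 mm. Starts 45 to 65 mm from its seat, on either side. Waxed runners: sliding takes 1 to 3 N.
- edge_near (a point): Middle of the board's edge nearer the robot (board x = -55 mm), at half the plank's thickness; moves with the board. Push here to slide it away from the robot. The space behind and below this edge is open for the fingertips.
- edge_far (a point): Middle of the board's edge farther from the robot (board x = +55 mm), at half the plank's thickness; moves with the board. Push here to slide it towards the robot. The space behind and below this edge is open for the fingertips.
- seat (a point): Where the board's origin lies when seated: middle of the rack (x = 0), 52 mm above the bench. Four square notches in the rail tops, 17 mm long, 6 mm deep (inner halves of the rails at rack x = +40, outer halves at -40 mm) fit its feet only there, where all drop together; play 2.5 mm along the rails either way. Pushed on, the notch walls stop it hard.
- solder_spool: Spool of pale solder wire, 42 mm diameter, 22 mm high, loose, standing on the board to one side of its middle (left or right varies); origin at the centre of its underside, z axis up.
- cork_bung: Flat cork bung, 46 mm diameter, 20 mm high, loose, standing on the board beside the spool; origin at the centre of its underside, z axis up.
- flux_jar: Small jar with green screw cap, 45 mm diameter, 46 mm high, loose, standing on the bench in the gap between the rails, 45 to 65 mm from the middle, towards the other end from the board; the board slides over it clear (6 mm to spare when seated); origin at the centre of its underside.
- film_can: Black film can with grey cap, 33 mm diameter, 54 mm high, loose on the bench to the right of the rack; origin at the centre of its underside.

How it is judged:
At the end, for the whole second after the job is handed in: The board lies at rest in its notches: its origin within 6 mm along the rails and 2 mm in height of the seat point, level within 0.03 rad; spool and cork stand on it, upright within 0.15 rad; flux jar and film can within 20 mm of where they stood (x of board in the frame of seat between -0.006 and 0.006 m and z of board in the frame of seat between -0.002 and 0.002 m and angle between board's own z axis and vertical below 0.03 rad and linear speed of board below 0.01 m/s and angle between each of solder_spool, cork_bung's own z axis and vertical below 0.15 rad and z of solder_spool in the frame of board between 0.005 and 0.02 m and z of cork_bung in the frame of board between 0.005 and 0.02 m and distance of each of flux_jar, film_can from where it was at the start of the episode below 0.02 m); the robot touches nothing.
It fails at once if the board is lifted off its rails (more than 12 mm, or tipped more than 0.2 rad) (z of board in the frame of rack above 0.07 m or angle between board's own z axis and vertical above 0.2 rad).
It fails at once if the spool or the cork is toppled, lifted or knocked off the board (angle between any of solder_spool, cork_bung's own z axis and vertical above 0.5 rad or height (world z) of any of solder_spool, cork_bung above 0.095 m or height (world z) of any of solder_spool, cork_bung below 0.045 m).
It fails at once if the flux jar or the film can is pushed away or lifted (more than 20 mm) (distance of any of flux_jar, film_can from where it was at the start of the episode above 0.02 m).
It also fails if it takes over 32 s, if anything falls off the work surface, if the arm or the gripper's body presses on something with over 40 N, if the wrist force passes 120 N, or if a joint passes its speed limit or range.

## Working session

There is one attempt and no reset: what is moved stays moved. The work goes in short steps, Python scripts to look and compute and a tool call to move; the robot and the scene stay as the last step left them, time stands still between calls to the robot, and variables do not carry over. Pictures are saved under pics/ and viewed, and the job is handed in when it is done.

Besides the shell and the picture viewer there is one more tool, called after "Request:" by a JSON object that holds its "name" and its "arguments", one argument or row to a line. play_rows: Moves the arm, as the interface text tells. Its arguments: {"type":"object","properties":{"translation":{"type":"array","items":{"type":"array","items":{"type":"number"}}},"dr":{"type":"array","items":{"type":"array","items":{"type":"number"}}},"gripper":{"type":"array","items":{"type":"number"}}},"required":["translation","dr","gripper"]}

```bash
ls; mkdir -p pics
python3 - <<'E'
from rig import robot
import cv2
o=robot.get_obs(); print(o)
for n in ["scene","side","wrist"]:
    print(n,robot.calibration(n)); cv2.imwrite(f"pics/{n}0.png",robot.capture(n)[:,:,::-1])
E
```

```text
pics
{'time': 0.0, 'qpos': array([-1.26073240e-01,  2.21226700e-01,  1.52760505e+00, -1.71799168e-05,
        1.39465381e+00, -1.26078096e-01]), 'joint_vel': array([ 0.00145351,  0.00109762, -0.0013358 ,  0.002219  , -0.00133701,
        0.00171207]), 'tau': array([-1.67445501e-05, -4.94609964e+01, -3.87383544e+01,  6.99962187e-02,
        5.70271199e-02, -1.42064664e-04]), 'tool_pos': array([6.24396456e-01, 8.35516429e-05, 2.21440083e-01]), 'tcp_rot': array([-2.22038172e+00, -2.22039922e+00,  1.84154996e-03]), 'ft_force': array([-0.23812449,  0.0716058 ,  0.0349882 ]), 'ft_torque': array([ 0.00993685, -0.02462977, -0.0282061 ]), 'finger_gap': 0.08710479070580006}
scene {'vertical_fov': 50.18934640817929, 'cx': 286.16936005736864, 'cy': 206.9815217523209, 'rvec': array([ 1.82795156, -0.83158665,  0.53654523]), 'tvec': array([-0.41725969,  0.21306797,  0.52794534])}
side {'vertical_fov': 45.880169325024184, 'cx': 281.57137714841633, 'cy': 206.74274013729803, 'rvec': array([ 0.83105187, -2.4706704 ,  1.1938107 ]), 'tvec': array([0.41244372, 0.27447853, 0.60690465])}
wrist {'vertical_fov': 66.92707783091214, 'cx': 282.4063935523959, 'cy': 203.13689084051606, 'rvec': array([-2.83948585e+00,  3.08933339e-04,  1.93470592e-03]), 'tvec': array([-0.62503901, -0.03510498,  0.38970803])}
```

View pics/scene0.png

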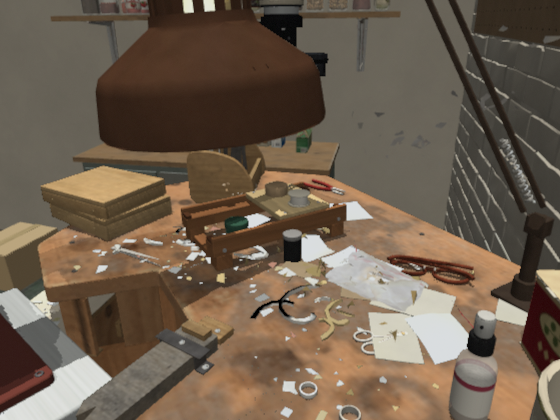

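View pics/side0.png

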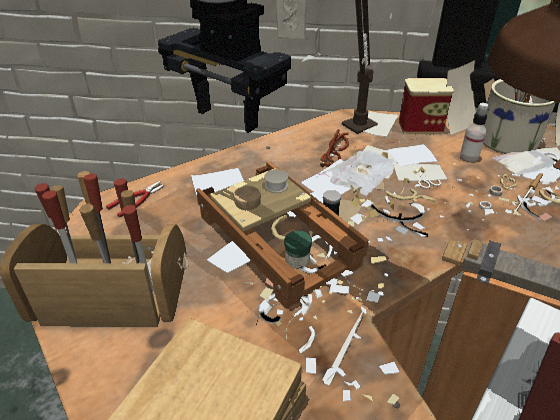

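View pics/wrist0.png

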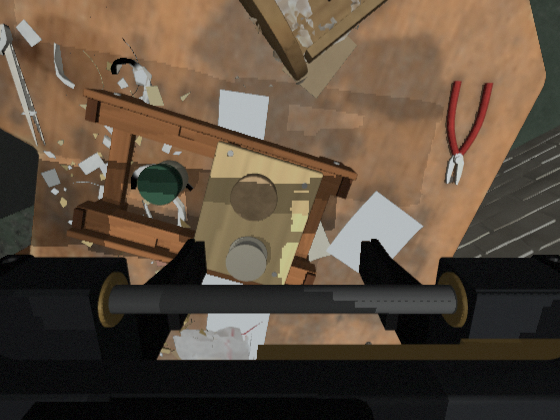

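The wrist view shows the board (about 195–325, 140–285) at the far end of the rack. The jar is at (160,183) near the robot end, the cork at (253,197) and the spool at (246,258). I'll therefore push on edge_far, towards the robot. Next I'll zoom in to get accurate corners.

```bash
cat > h.py <<'E'
import numpy as np, cv2
from rig import robot
def ray(c,uv,z,h=420):
    f=h/2/np.tan(np.radians(c["vertical_fov"])/2)
    R=cv2.Rodrigues(np.array(c["rvec"]))[0]; C=-R.T@np.array(c["tvec"])
    uv=np.atleast_2d(uv).astype(float)
    d=np.c_[(uv[:,0]-c["cx"])/f,(uv[:,1]-c["cy"])/f,np.ones(len(uv))]@R
    return C+d*((z-C[2])/d[:,2])[:,None]
def proj(c,P,h=420):
    f=h/2/np.tan(np.radians(c["vertical_fov"])/2)
    K=np.array([[f,0,c["cx"]],[0,f,c["cy"]],[0,0,1]])
    return cv2.projectPoints(np.atleast_2d(P).astype(float),np.array(c["rvec"]),np.array(c["tvec"]),K,None)[0][:,0]
E
python3 - <<'E'
import cv2
im=cv2.imread("pics/wrist0.png")[80:300,60:380]
cv2.imwrite("pics/wz.png",cv2.resize(im,(800,550),interpolation=cv2.INTER_CUBIC))
im=cv2.imread("pics/side0.png")[150:310,180:380]
cv2.imwrite("pics/sz.png",cv2.resize(im,(750,600),interpolation=cv2.INTER_CUBIC))
E
```

```text
(no output)
```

View pics/wz.png

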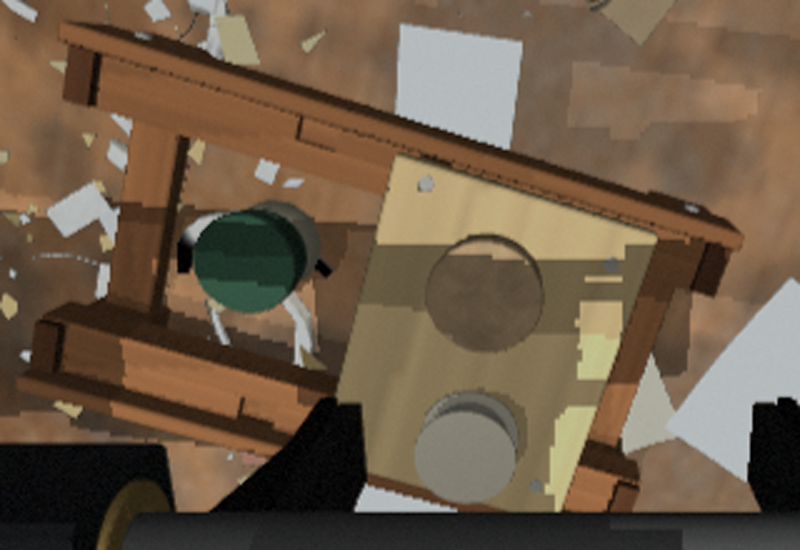

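View pics/sz.png

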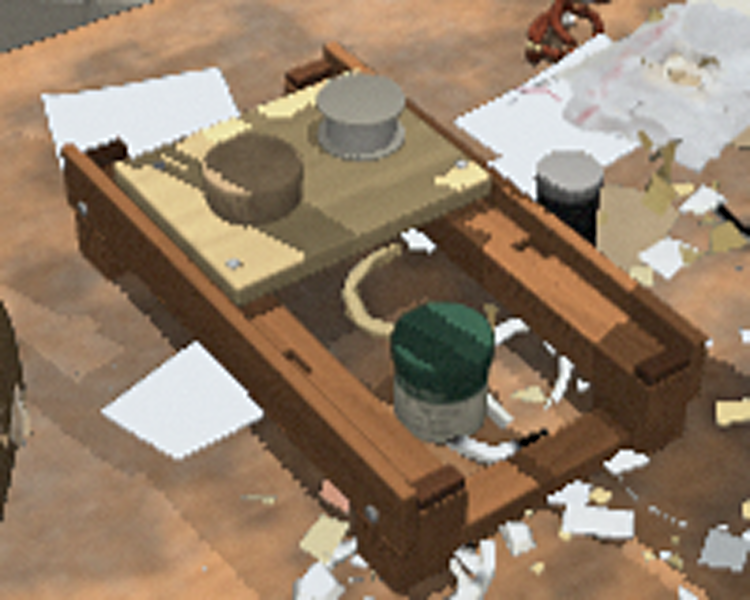

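Run:
```python
from h import *
c={'vertical_fov': 66.92707783091214, 'cx': 282.4063935523959, 'cy': 203.13689084051606, 'rvec': np.array([-2.83948585e+00,  3.08933339e-04,  1.93470592e-03]), 'tvec': np.array([-0.62503901, -0.03510498,  0.38970803])}
w=lambda p:np.array(p)/2.5+[60,80]
b=ray(c,w([(396,155),(658,236),(560,512)]),.070); print(b)
d=b[1]-b[0]; print("board len",np.linalg.norm(d),"yaw",np.arctan2(d[1],d[0]))
e=b[1]-b[2]; print("width",np.linalg.norm(e),np.arctan2(e[1],e[0])-np.pi/2)
s=ray(c,w([(62,22),(743,240)]),.064); d=s[1]-s[0]; print(s,"strip",np.linalg.norm(d),np.arctan2(d[1],d[0]))
cs={'vertical_fov': 45.880169325024184, 'cx': 281.57137714841633, 'cy': 206.74274013729803, 'rvec': np.array([ 0.83105187, -2.4706704 ,  1.1938107 ]), 'tvec': np.array([0.41244372, 0.27447853, 0.60690465])}
q=lambda p:np.array(p)/3.75+[180,150]
print("side board nearL,farL,nearR",ray(cs,q([(236,292),(115,165),(492,180)]),.070))
print("side strip L near/far outer, R near",ray(cs,q([(408,500),(65,148),(705,345),(330,45)]),.064))
yaw=np.arctan2(d[1],d[0]);ux=np.array([np.cos(yaw),np.sin(yaw)]);uy=np.array([-ux[1],ux[0]])
ctr=s[:,:2].mean(0)-uy*.08; print("centre",ctr,"jar",ray(c,w([(250,260)]),.046),"cork",ray(c,w([(484,297)]),.09),"spool",ray(c,w([(466,452)]),.092))
print("far corners in rack x",(b[:,:2]-ctr)@ux,(b[:,:2]-ctr)@uy)
```

```text
[[ 0.56308346  0.04713538  0.07      ]
 [ 0.66589942  0.01511516  0.07      ]
 [ 0.62686479 -0.11051072  0.07      ]]
board len 0.10768665115546981 yaw -0.30191195917808483
width 0.13155061220600875 -0.3012635199321152
[[0.43892659 0.09603996 0.064     ]
 [0.70140882 0.01215718 0.064     ]] strip 0.27555986399197785 -0.3093174530721401
side board nearL,farL,nearR [[ 0.55748528  0.04952685  0.07      ]
 [ 0.6608667   0.01510777  0.07      ]
 [ 0.51501273 -0.08173697  0.07      ]]
side strip L near/far outer, R near [[ 0.4312443   0.0967172   0.064     ]
 [ 0.69497232  0.01422498  0.064     ]
 [ 0.38419287 -0.04871095  0.064     ]
 [ 0.64988116 -0.13198299  0.064     ]]
centre [ 0.54581502 -0.02210476] jar [[ 0.49205906 -0.0006537   0.046     ]] cork [[ 0.59756716 -0.00437795  0.09      ]] spool [[ 0.58867481 -0.06925681  0.092     ]]
far corners in rack x [-0.00462838  0.10305532  0.10411481] [ 0.07121077  0.07200824 -0.05953811]
```

Request:
{"name": "play_rows", "arguments": {
  "translation": [
    [-0.006,0.005,0],
    [-0.012,0.009,0],
    [-0.018,0.014,0],
    [-0.024,0.018,0],
    [-0.03,0.023,0],
    [-0.036,0.028,0],
    [-0.042,0.032,0],
    [-0.048,0.037,0],
    [-0.054,0.041,0],
    [-0.06,0.046,0],
    [-0.06,0.046,0],
    [-0.06,0.046,0]
  ],
  "dr": [
    [0,0,-0.127],
    [0,0,-0.253],
    [0,0,-0.38],
    [0,0,-0.507],
    [0,0,-0.633],
    [0,0,-0.76],
    [0,0,-0.887],
    [0,0,-1.013],
    [0,0,-1.14],
    [0,0,-1.267],
    [0,0,-1.267],
    [0,0,-1.267]
  ],
  "gripper": [0.03,0.03,0.03,0.03,0.03,0.03,0.03,0.03,0.03,0.03,0.03,0.03]
}}

```text
time: 1.35
tool_pos: [0.6707, -0.0599, 0.2221]
tcp_rot: [-0.481, -3.104, -0.0]
ft_force: [0.2, -0.3, -0.3]
finger_gap: 0.03
```

Run:
```python
from h import *
c=robot.calibration("wrist");o=robot.get_obs();print(c,o["time"],o["tool_pos"],o["finger_gap"],o["ft_force"],o["qpos"])
R=cv2.Rodrigues(o["tcp_rot"])[0];print(R)
cv2.imwrite("pics/w1.png",robot.capture("wrist")[:,:,::-1])
```

```text
{'vertical_fov': 66.92707783091214, 'cx': 282.4063935523959, 'cy': 203.13689084051606, 'rvec': array([-2.33015322, -1.7043685 , -0.25791547]), 'tvec': array([-0.14634457, -0.6637709 ,  0.19416928])} 1.35 [ 0.67071271 -0.0599149   0.22205887] 0.029987852420157685 [ 0.22846137 -0.31877136 -0.32840913] [-2.06167118e-01  3.35956172e-01  1.38729560e+00  1.63351738e-04
  1.41924137e+00 -1.46949024e+00]
[[-9.53093477e-01  3.02674915e-01 -8.48359787e-04]
 [ 3.02674730e-01  9.53093852e-01  3.42397850e-04]
 [ 9.12201738e-04  6.95600882e-05 -9.99999582e-01]]
```

View pics/w1.png

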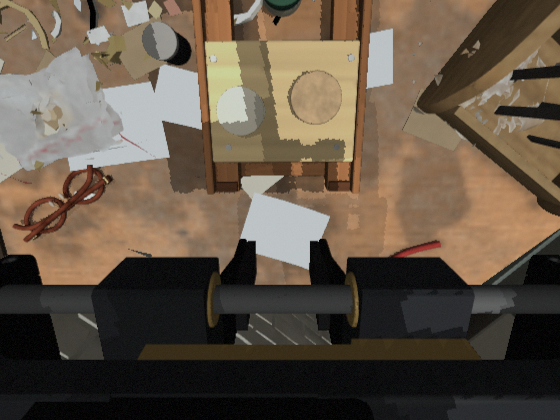

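The board is upright in this view, with corners near (207,41), (359,41), (359,162) and (207,161). The two fingertips show below its far edge.

Run:
```python
from h import *
c={'vertical_fov': 66.92707783091214, 'cx': 282.4063935523959, 'cy': 203.13689084051606, 'rvec': np.array([-2.33015322, -1.7043685 , -0.25791547]), 'tvec': np.array([-0.14634457, -0.6637709 ,  0.19416928])}
p=ray(c,[(206,41),(359,41),(360,162),(206,161)],.07); print(p)
T=np.array([.6707,-.0599]);ux=np.array([.953,-.3027]);uy=np.array([.3027,.953])
print("rel tcp along rack / across",(p[:,:2]-T)@ux,(p[:,:2]-T)@uy)
s=ray(c,[(199.5,190),(364,190)],.064);print("strip outer ends",(s[:,:2]-T)@ux,(s[:,:2]-T)@uy)
print("fingertips px of tcp",proj(c,[[.6707,-.0599,.222]]))
im=cv2.imread("pics/w1.png")[20:220,180:380]
cv2.imwrite("pics/w1z.png",cv2.resize(im,(600,600),interpolation=cv2.INTER_CUBIC))
```

```text
[[ 0.52168671 -0.08349978  0.07      ]
 [ 0.56288377  0.04601944  0.07      ]
 [ 0.66862812  0.02155246  0.07      ]
 [ 0.62154917 -0.12328036  0.07      ]]
rel tcp along rack / across [-0.13486601 -0.13481069 -0.02663016 -0.0276555 ] [-0.06759691  0.06830526  0.07699703 -0.07527944]
strip outer ends [0.00357495 0.00359944] [-0.08563219  0.08471394]
fingertips px of tcp [[281.81369598 256.67819635]]
```

View pics/w1z.png

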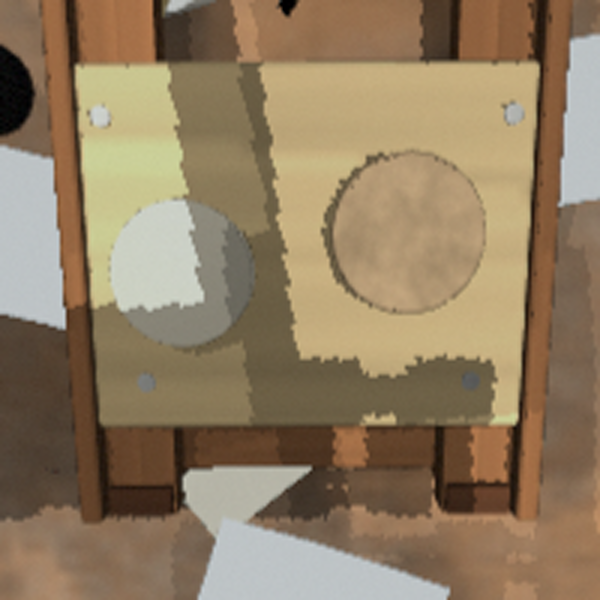

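Request:
{"name": "play_rows", "arguments": {
  "translation": [
    [0,0,0.025],
    [0,0,0.05],
    [0,0,0.075],
    [0,0,0.1],
    [0,0,0.125],
    [0,0,0.145],
    [0,0,0.16],
    [0,0,0.17],
    [0,0,0.178],
    [0,0,0.178]
  ],
  "dr": [
    [0,0,0],
    [0,0,0],
    [0,0,0],
    [0,0,0],
    [0,0,0],
    [0,0,0],
    [0,0,0],
    [0,0,0],
    [0,0,0],
    [0,0,0]
  ],
  "gripper": [0.03,0.03,0.03,0.03,0.03,0.03,0.03,0.03,0.03,0.03]
}}

```text
time: 2.4
tool_pos: [0.6705, -0.0598, 0.0438]
tcp_rot: [-0.476, -3.104, -0.0]
ft_force: [-0.6, -0.6, -0.5]
finger_gap: 0.03
```

Run:
```python
from h import *
for n in ["wrist","side"]: cv2.imwrite(f"pics/{n}2.png",robot.capture(n)[:,:,::-1])
im=cv2.imread("pics/side2.png")[100:310,160:420]
cv2.imwrite("pics/s2z.png",cv2.resize(im,(743,600),interpolation=cv2.INTER_CUBIC))
print(robot.get_obs())
```

```text
{'time': 2.5, 'qpos': array([-2.06106523e-01,  5.01848468e-01,  1.51588097e+00, -8.07489832e-07,
        1.12277267e+00, -1.47284362e+00]), 'joint_vel': array([-0.00201922, -0.00987909, -0.00886406,  0.00171025,  0.00104504,
       -0.00184681]), 'tau': array([ 2.60177505e-02, -5.70487869e+01, -3.37613475e+01, -2.51230714e-02,
        9.70781338e-02,  5.07211662e-03]), 'tool_pos': array([ 0.67154127, -0.06010351,  0.04531571]), 'tcp_rot': array([ 4.75611948e-01,  3.10428044e+00, -9.36989857e-05]), 'ft_force': array([-0.48138264, -0.42166055,  0.01967674]), 'ft_torque': array([ 0.05879801, -0.09269501, -0.0033069 ]), 'finger_gap': 0.02978629123001463}
```

View pics/wrist2.png

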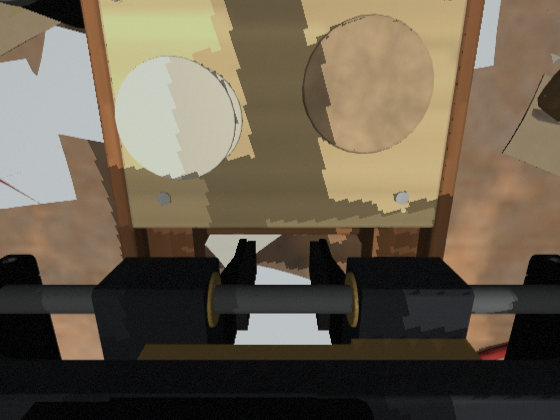

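View pics/s2z.png

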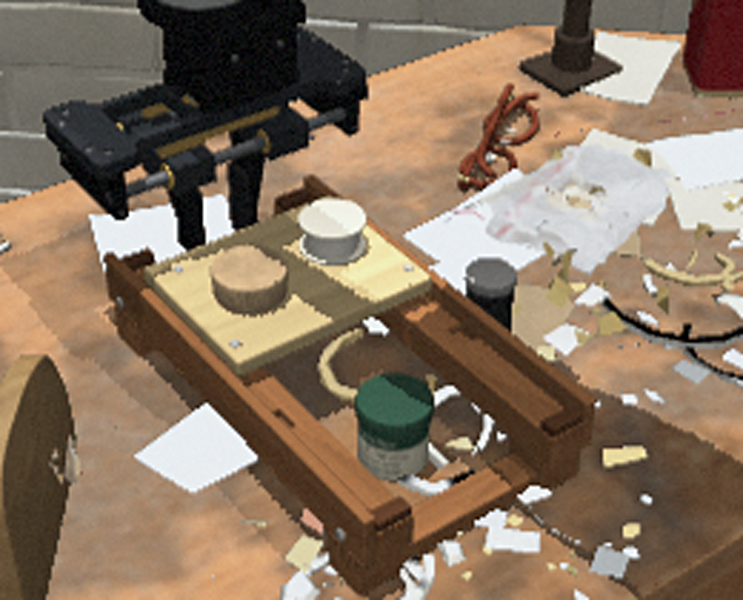

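The fingertips hang freely behind edge_far, between the rails, with the edge at row 228 in the wrist view. Starting the push.

Request:
{"name": "play_rows", "arguments": {
  "translation": [
    [0.002,0,0],
    [0.004,0,0],
    [0.006,0,0],
    [0.008,0,0],
    [0.01,0,0],
    [0.012,0,0],
    [0.0135,0,0],
    [0.015,0,0],
    [0.0165,0,0],
    [0.018,0,0],
    [0.0195,0,0],
    [0.021,0,0]
  ],
  "dr": [
    [0,0,0],
    [0,0,0],
    [0,0,0],
    [0,0,0],
    [0,0,0],
    [0,0,0],
    [0,0,0],
    [0,0,0],
    [0,0,0],
    [0,0,0],
    [0,0,0],
    [0,0,0]
  ],
  "gripper": [0.03,0.03,0.03,0.03,0.03,0.03,0.03,0.03,0.03,0.03,0.03,0.03]
}}

```text
time: 3.7
tool_pos: [0.651, -0.0537, 0.0446]
tcp_rot: [0.475, 3.105, 0.0]
ft_force: [0.8, -0.9, -0.3]
finger_gap: 0.0302
```

Request:
{"name": "play_rows", "arguments": {
  "translation": [
    [0.0015,0,0],
    [0.003,0,0],
    [0.0045,0,0],
    [0.006,0,0],
    [0.0075,0,0],
    [0.009,0,0],
    [0.0105,0,0],
    [0.012,0,0],
    [0.0135,0,0],
    [0.015,0,0]
  ],
  "dr": [
    [0,0,0],
    [0,0,0],
    [0,0,0],
    [0,0,0],
    [0,0,0],
    [0,0,0],
    [0,0,0],
    [0,0,0],
    [0,0,0],
    [0,0,0]
  ],
  "gripper": [0.03,0.03,0.03,0.03,0.03,0.03,0.03,0.03,0.03,0.03]
}}

```text
time: 4.7
tool_pos: [0.6365, -0.0492, 0.0446]
tcp_rot: [0.475, 3.105, -0.0]
ft_force: [1.4, -0.4, -0.2]
finger_gap: 0.0298
```

Run:
```python
from h import *
for n in ["wrist","side"]: cv2.imwrite(f"pics/{n}3.png",robot.capture(n)[:,:,::-1])
im=cv2.imread("pics/side3.png")[100:310,160:420]
cv2.imwrite("pics/s3z.png",cv2.resize(im,(743,600),interpolation=cv2.INTER_CUBIC))
o=robot.get_obs();print(o["tool_pos"],o["ft_force"],o["ft_torque"])
```

```text
[ 0.63629958 -0.04912205  0.04451257] [-0.06920932 -1.19056818  0.05708177] [ 0.0781611   0.00838546 -0.02217208]
```

View pics/wrist3.png

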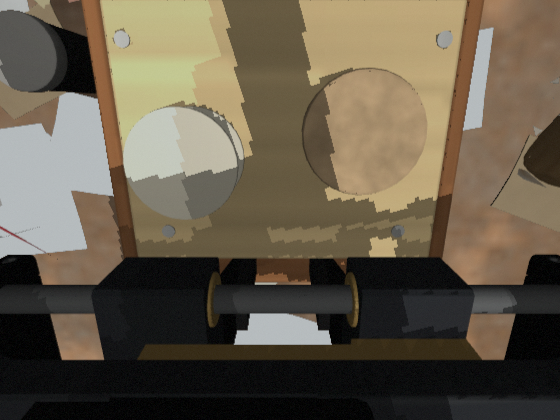

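View pics/s3z.png

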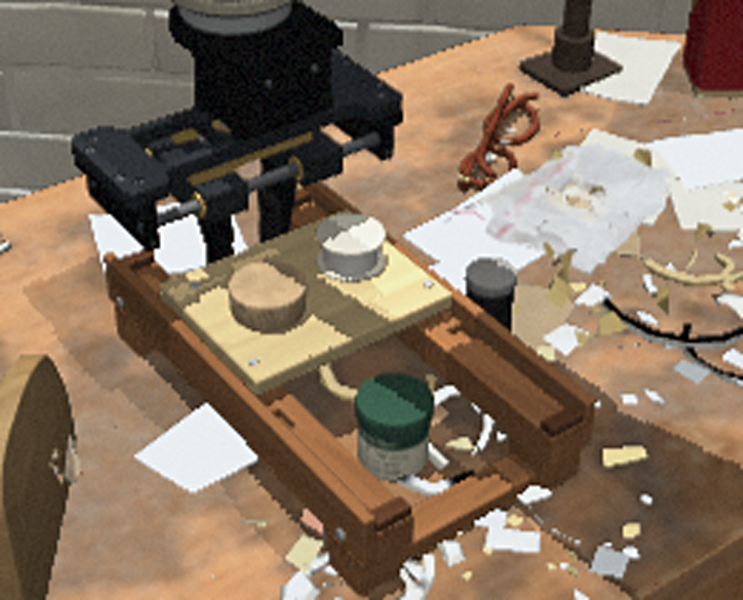

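The board is sliding straight, and the spool and cork stand steady. Continuing.

Request:
{"name": "play_rows", "arguments": {
  "translation": [
    [0.0015,0,0],
    [0.003,0,0],
    [0.0045,0,0],
    [0.006,0,0],
    [0.0075,0,0],
    [0.009,0,0],
    [0.0105,0,0],
    [0.012,0,0],
    [0.0135,0,0],
    [0.015,0,0],
    [0.0165,0,0],
    [0.018,0,0]
  ],
  "dr": [
    [0,0,0],
    [0,0,0],
    [0,0,0],
    [0,0,0],
    [0,0,0],
    [0,0,0],
    [0,0,0],
    [0,0,0],
    [0,0,0],
    [0,0,0],
    [0,0,0],
    [0,0,0]
  ],
  "gripper": [0.03,0.03,0.03,0.03,0.03,0.03,0.03,0.03,0.03,0.03,0.03,0.03]
}}

```text
time: 6.0
tool_pos: [0.6194, -0.0438, 0.0445]
tcp_rot: [0.475, 3.105, 0.0]
ft_force: [1.9, -1.1, -1.2]
finger_gap: 0.0296
```

Run:
```python
from h import *
c=robot.calibration("wrist");o=robot.get_obs()
for n in ["wrist","side"]: cv2.imwrite(f"pics/{n}4.png",robot.capture(n)[:,:,::-1])
im=cv2.imread("pics/side4.png")[100:310,160:420]
cv2.imwrite("pics/s4z.png",cv2.resize(im,(743,600),interpolation=cv2.INTER_CUBIC))
print(o["tool_pos"],o["ft_force"],o["ft_torque"])
```

```text
[ 0.61935149 -0.04379303  0.04454766] [ 1.90424412 -1.14164039 -1.20330216] [ 0.04285522 -0.22792838 -0.06237752]
```

View pics/s4z.png

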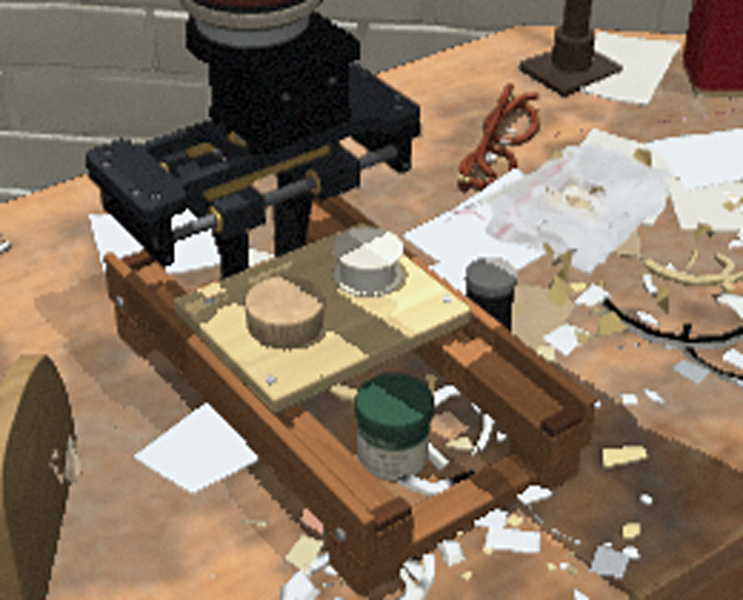

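Run:
```python
from h import *
c=robot.calibration("side")
z=lambda p:np.array(p)/2.8577+[160,100]
p=ray(c,z([(274,406),(238,371),(468,309)]),.07)[:,:2]   # now near-left, initial near-left (pic2), near right now
s=ray(c,z([(358,553),(590,405)]),.064)
s2=ray(c,z([(368,523),(600,410),(108,257)]),.064)[:,:2]
ux=np.array([.953,-.3027])
print(p,p@ux,"strip ends",s2,s2@ux)
print("centre now", p[[0,2]]@ux+.055, "rack centre from near ends+.14", s2[:2]@ux+.14, "from far end", s2[2]@ux-.14)
```

```text
[[ 0.51967382  0.0629064 ]
 [ 0.55393921  0.05281003]
 [ 0.48233844 -0.07142987]] [0.47620738 0.51191847 0.48129036] strip ends [[ 0.43163779  0.09624475]
 [ 0.38007571 -0.04757983]
 [ 0.69333388  0.01472923]] [0.38221753 0.37661457 0.65628865]
centre now [0.53120738 0.53629036] rack centre from near ends+.14 [0.52221753 0.51661457] from far end 0.5162886504677249
```

About 12–18 mm remain. I'll go slower now.

Request:
{"name": "play_rows", "arguments": {
  "translation": [
    [0.001,0,0],
    [0.002,0,0],
    [0.003,0,0],
    [0.004,0,0],
    [0.005,0,0],
    [0.006,0,0],
    [0.007,0,0],
    [0.008,0,0],
    [0.009,0,0],
    [0.01,0,0]
  ],
  "dr": [
    [0,0,0],
    [0,0,0],
    [0,0,0],
    [0,0,0],
    [0,0,0],
    [0,0,0],
    [0,0,0],
    [0,0,0],
    [0,0,0],
    [0,0,0]
  ],
  "gripper": [0.03,0.03,0.03,0.03,0.03,0.03,0.03,0.03,0.03,0.03]
}}

```text
time: 7.1
tool_pos: [0.6097, -0.0408, 0.0445]
tcp_rot: [-0.475, -3.105, -0.0]
ft_force: [-0.4, -0.3, -0.3]
finger_gap: 0.0301
```

Run:
```python
from h import *
for n in ["wrist","side"]: cv2.imwrite(f"pics/{n}5.png",robot.capture(n)[:,:,::-1])
im=cv2.imread("pics/side5.png")[100:310,160:420]
cv2.imwrite("pics/s5z.png",cv2.resize(im,(743,600),interpolation=cv2.INTER_CUBIC))
```

```text
(no output)
```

View pics/s5z.png

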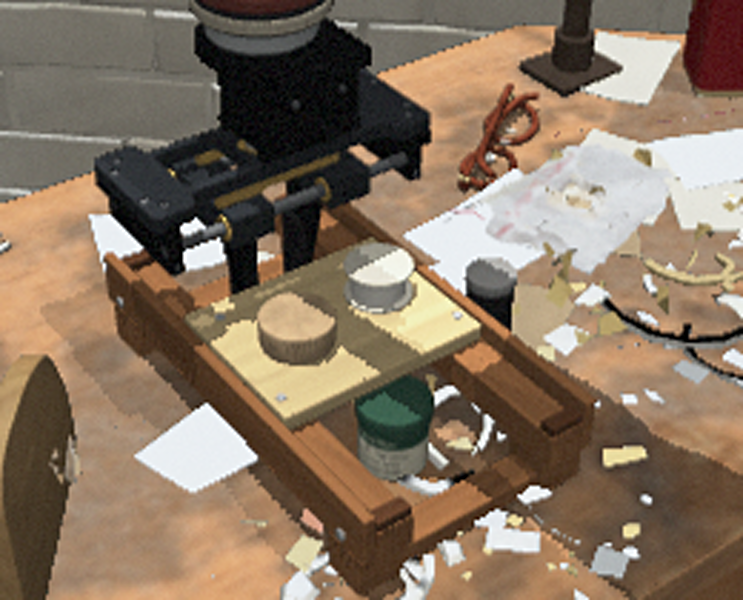

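Not clearly seated yet. Continuing in short pushes and watching the force.

Request:
{"name": "play_rows", "arguments": {
  "translation": [
    [0.001,0,0],
    [0.002,0,0],
    [0.003,0,0],
    [0.004,0,0],
    [0.004,0,0]
  ],
  "dr": [
    [0,0,0],
    [0,0,0],
    [0,0,0],
    [0,0,0],
    [0,0,0]
  ],
  "gripper": [0.03,0.03,0.03,0.03,0.03]
}}

```text
time: 7.7
tool_pos: [0.6059, -0.0396, 0.0446]
tcp_rot: [-0.475, -3.105, -0.0]
ft_force: [0.3, 0.0, -0.6]
finger_gap: 0.0301
```

Run:
```python
from h import *
for n in ["wrist","side"]: cv2.imwrite(f"pics/{n}6.png",robot.capture(n)[:,:,::-1])
im=cv2.imread("pics/side6.png")[100:310,160:420]
cv2.imwrite("pics/s6z.png",cv2.resize(im,(743,600),interpolation=cv2.INTER_CUBIC))
```

```text
(no output)
```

View pics/s6z.png

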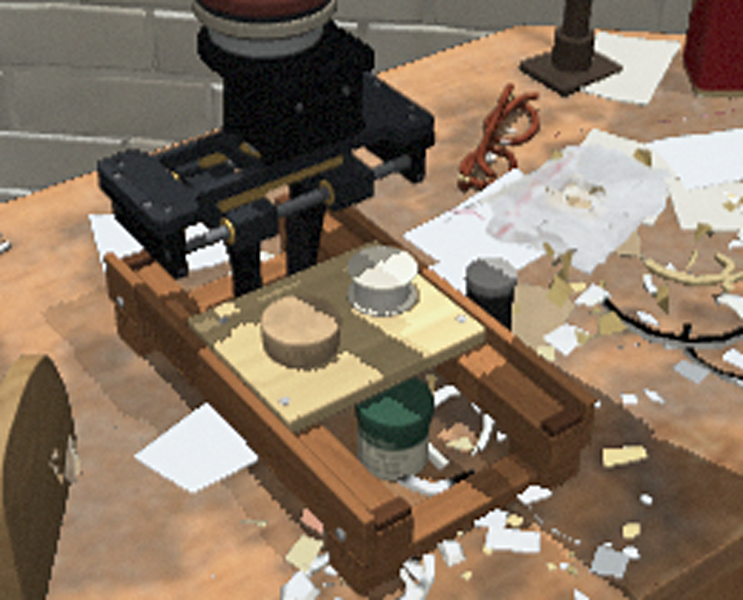

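Request:
{"name": "play_rows", "arguments": {
  "translation": [
    [0.001,0,0],
    [0.002,0,0],
    [0.003,0,0],
    [0.003,0,0]
  ],
  "dr": [
    [0,0,0],
    [0,0,0],
    [0,0,0],
    [0,0,0]
  ],
  "gripper": [0.03,0.03,0.03,0.03]
}}

```text
time: 8.2
tool_pos: [0.605, -0.0393, 0.0452]
tcp_rot: [0.475, 3.101, -0.0]
ft_force: [6.1, -2.3, -3.6]
finger_gap: 0.0301
```

Run:
```python
from h import *
for n in ["wrist","side"]: cv2.imwrite(f"pics/{n}7.png",robot.capture(n)[:,:,::-1])
im=cv2.imread("pics/side7.png")[100:310,160:420]
cv2.imwrite("pics/s7z.png",cv2.resize(im,(743,600),interpolation=cv2.INTER_CUBIC))
```

```text
(no output)
```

View pics/s7z.png

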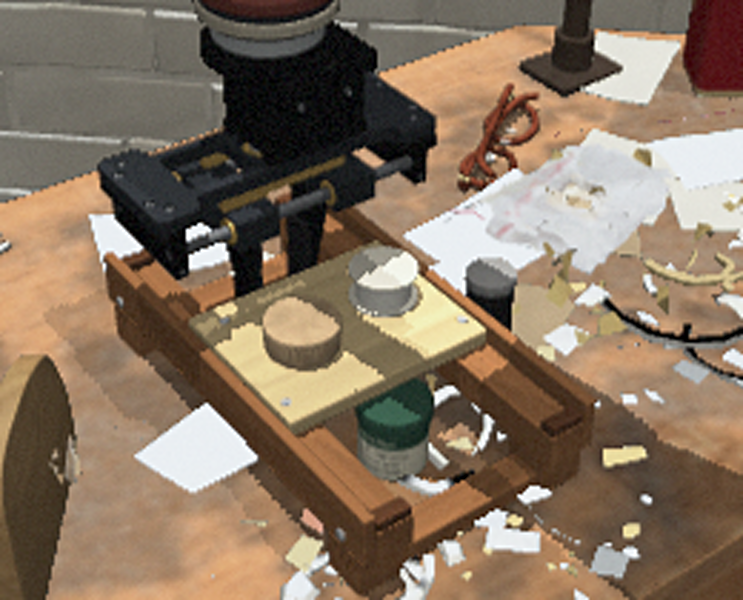

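Resistance rose to about 7 N after only 1 mm of travel. I'll look closely at whether it has dropped in or is caught.

Run:
```python
from h import *
a=cv2.imread("pics/side6.png");b=cv2.imread("pics/side7.png")
im=b[180:255,220:345]
cv2.imwrite("pics/s7zz.png",cv2.resize(im,(800,480),interpolation=cv2.INTER_CUBIC))
```

```text
(no output)
```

View pics/s7zz.png

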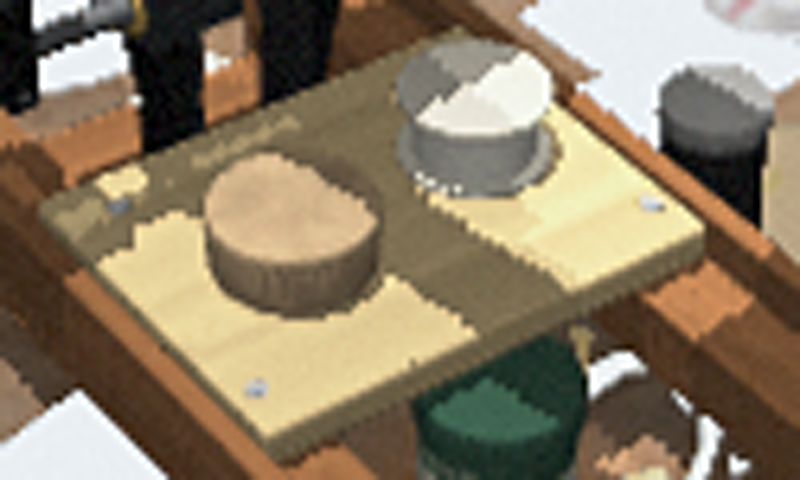

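View pics/wrist7.png

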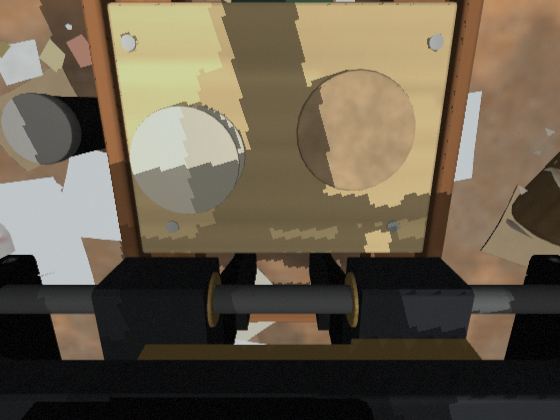

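Between wrist images 3 and 7 the bolt spacing shrank by about 5% at both ends (322→307 px and 230→220 px). That means the board dropped about 6 mm, evenly, and the notch wall is now stopping it. Backing off horizontally, then up.

Request:
{"name": "play_rows", "arguments": {
  "translation": [
    [-0.003,0,0],
    [-0.007,0,0],
    [-0.014,0,0],
    [-0.022,0,0],
    [-0.03,0,0],
    [-0.035,0,0],
    [-0.035,0,0]
  ],
  "dr": [
    [0,0,0],
    [0,0,0],
    [0,0,0],
    [0,0,0],
    [0,0,0],
    [0,0,0],
    [0,0,0]
  ],
  "gripper": [0.03,0.03,0.03,0.03,0.03,0.03,0.03]
}}

```text
time: 9.0
tool_pos: [0.6374, -0.0496, 0.0445]
tcp_rot: [0.476, 3.105, -0.0]
ft_force: [1.7, -0.1, -1.1]
finger_gap: 0.03
```

Request:
{"name": "play_rows", "arguments": {
  "translation": [
    [0,0,-0.015],
    [-0.005,0,-0.04],
    [-0.01,0,-0.07],
    [-0.02,0,-0.1],
    [-0.03,0,-0.13],
    [-0.03,0,-0.16],
    [-0.03,0,-0.178],
    [-0.03,0,-0.178]
  ],
  "dr": [
    [0,0,0],
    [0,0,0],
    [0,0,0],
    [0,0,0],
    [0,0,0],
    [0,0,0],
    [0,0,0],
    [0,0,0]
  ],
  "gripper": [0.03,0.03,0.03,0.03,0.03,0.03,0.03,0.03]
}}

```text
time: 9.8
tool_pos: [0.6672, -0.0585, 0.228]
tcp_rot: [0.474, 3.098, -0.001]
ft_force: [0.3, 0.1, 0.0]
finger_gap: 0.0304
```

Run:
```python
from h import *
c=robot.calibration("wrist");print(repr(c))
for n in ["wrist","side"]: cv2.imwrite(f"pics/{n}8.png",robot.capture(n)[:,:,::-1])
im=cv2.imread("pics/side8.png")[160:300,190:360]
cv2.imwrite("pics/s8z.png",cv2.resize(im,(729,600),interpolation=cv2.INTER_CUBIC))
im=cv2.imread("pics/wrist8.png")[0:200,160:400]
cv2.imwrite("pics/w8z.png",cv2.resize(im,(720,600),interpolation=cv2.INTER_CUBIC))
```

```text
{'vertical_fov': 66.92707783091214, 'cx': 282.4063935523959, 'cy': 203.13689084051606, 'rvec': array([-2.32142829, -1.70456577, -0.26626245]), 'tvec': array([-0.14428671, -0.66257841,  0.19475742])}
```

View pics/s8z.png

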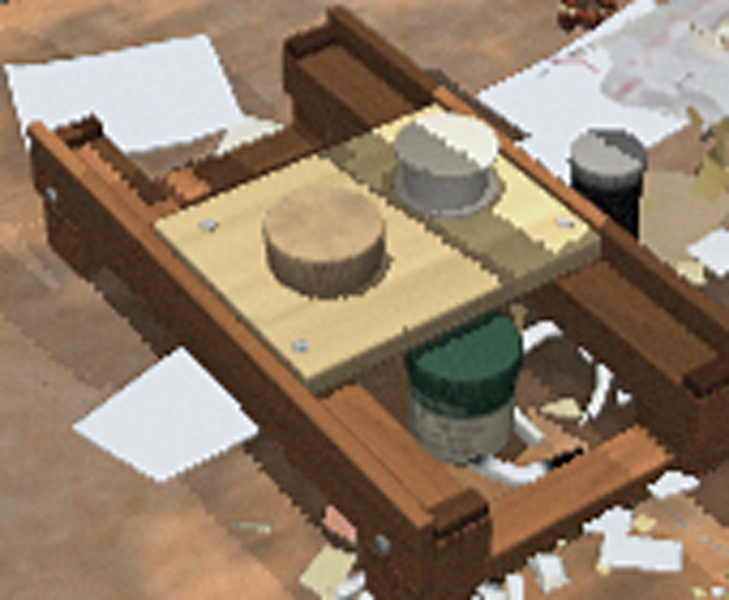

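View pics/w8z.png

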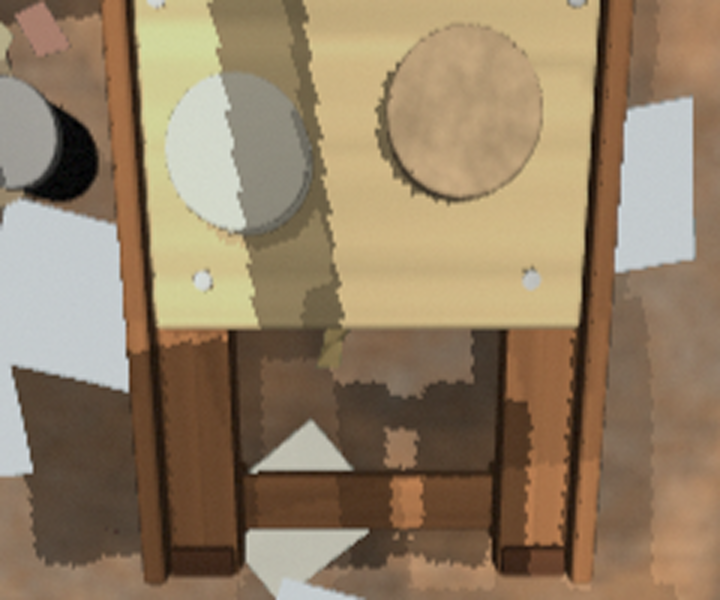

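Run:
```python
from h import *
c={'vertical_fov': 66.92707783091214, 'cx': 282.4063935523959, 'cy': 203.13689084051606, 'rvec': np.array([-2.32142829, -1.70456577, -0.26626245]), 'tvec': np.array([-0.14428671, -0.66257841,  0.19475742])}
w=lambda p:np.array(p)/3+[160,0]
ux=np.array([.953,-.3027]);uy=np.array([.3027,.953])
p=ray(c,w([(155,328),(580,327),(155,582),(583,582)]),.064)[:,:2]
print("edge",p[:2]@ux,"strip end",p[2:]@ux,"edge width",np.diff(p[:2]@uy),"expect gap .085")
print("bolt far spacing",np.linalg.norm(np.diff(ray(c,w([(203,281),(532,280)]),.064)[:,:2],axis=0)))
c0={'vertical_fov': 66.92707783091214, 'cx': 282.4063935523959, 'cy': 203.13689084051606, 'rvec': np.array([-2.33015322, -1.7043685 , -0.25791547]), 'tvec': np.array([-0.14634457, -0.6637709 ,  0.19416928])}
z=lambda p:np.array(p)/3+[180,20]
for c_,z_,pp,q in((c0,z,[(147,382),(471,381)],.07),(c0,z,[(99,116),(513,113)],.07),(c,w,[(155,2),(577,2)],.064)):print(np.linalg.norm(np.diff(ray(c_,z_(pp),q)[:,:2],axis=0)))
for n,h in (("side0",0),("side8",0)):
    im=cv2.imread(f"pics/{n}.png");hsv=cv2.cvtColor(im,cv2.COLOR_BGR2HSV)
    m=cv2.inRange(hsv,(60,60,20),(100,255,200));ys,xs=np.where(m[200:290,260:340]);print(n,"jar px",xs.max()+260,xs.mean()+260,ys.max()+200)
    m=(im[185:240,315:350].max(2)<25);ys,xs=np.where(m);print("can dark",xs.mean()+315,ys.mean()+185,len(xs))
s=robot.calibration("side");v=lambda p:np.array(p)/4.288+[190,160]
q=ray(s,v([(310,385),(157,225),(600,238)]),.064)[:,:2];print("side corners",q,np.linalg.norm(q[0]-q[1]),np.linalg.norm(q[0]-q[2]))
```

```text
edge [0.57869697 0.57790219] strip end [0.66474609 0.66422288] edge width [0.13833702] expect gap .085
bolt far spacing 0.10557758043191193
0.10538111684179943
0.12439388318549074
0.12490172357682236
side0 jar px 329 298.13309352517985 256
can dark 333.34615384615387 207.44871794871796 78
side8 jar px 334 299.1923937360179 256
can dark 333.56410256410254 207.51282051282053 78
side corners [[ 0.50498877  0.0655161 ]
 [ 0.60976985  0.03101122]
 [ 0.46715517 -0.06762597]] 0.11031619080458367 0.13841312483065243
```

```bash
python3 -c "
from rig import robot
o=robot.get_obs();print(o['time'],o['ft_force'],o['tool_pos']);print(robot.sign_off())"
```

```text
9.9 [ 0.78045879  0.23582827 -0.65266709] [ 0.66511734 -0.05809796  0.2230382 ]
the job is handed in; nothing more can be done
None
```

I pushed the board from its far edge, using two fingertips in the gap between the rails, until it dropped into its notches. Then I backed the hand off and raised it clear. I signed off at 9.9 s of the 32 s allowed; sign-off gives no verdict, so the result below rests on my own checks.

- **Position along the rails:** the board's far edge is 86 mm from the end of the rack, against 85 mm expected. That puts it about 1 mm from the seat.
- **Height and level:** the bolt spacings match the ones measured before the push only if the top is at 64 mm. This holds at both ends, so the board dropped 6 mm evenly and looks flush with the strips.
- **Force:** the force rose to about 7 N when the notch wall stopped the board; up to then it had been only 1–2 N. With the hand withdrawn it read close to zero.
- **Spool and cork:** both are standing upright on the board.
- **Film can and flux jar:** the can's pixels did not move. The jar's lower edge stayed put. Its colour mask shifted 1 px in its mean and 5 px at its right edge; I put that down to the board's changed shadow.
- **Disagreement between cameras:** the wrist and side views differed by about 5 mm in absolute position. I therefore relied on measurements taken within a single picture, and on the force.

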